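# Load a sample holder under the sprung clip of an optical sample stage

## Task

Load the sample holder into the stage: with one fingertip press the thumb paddle of the spring clip down so that its nose stands clear, and keep it down while the other fingertip pushes the holder by its upright tab along the channel, beneath the nose, until it is fully home against the end stop. Then let the clip go, so that its nose comes down and clamps the holder. Only push the holder, never lift it off the deck, and leave the other optics and the screwdriver on the table as they are.

Things in the scene. Friction and masses are not known exactly. Their poses are not given: they have to be found in the camera images.
- stage: Black sample stage, fixed, heading varies. Origin on the table (z=0) below the channel's centre line; x = loading direction, y = left (clip side), z up; lengths in its frame, mm. Deck: top at z=50, x -100..50, y -40..74. Rails 4 thick, 5 high on the deck, inner faces y=-26.5 and 26.5, x -95..47. Micrometer at the right, y to -94, 32 high. Two hinge lugs 12 high on the deck at y=35, x=-48.5, 27.5.
- stop_face (a point): Middle of the end stop's face, stage frame (40, 0, 54) mm. The stop is an aluminium bar right across the far end of the channel, 8 mm high on the deck, 7 mm thick.
- clip (a joint): Angle (rad) of the spring clip, a steel rocker on a pin along the stage's x at y=35, z=58 mm. 0 = at rest: nose down, paddle up. Grows as the paddle is pressed, to a hard stop at 0.34, where the nose clears the holder by 3.5 mm; at about 0.156 the nose rests on the holder. Sprung back: pressing the paddle's middle takes about 2 N to start, 7.5 N at the stop.
- clip_pad (a point): Middle of the top of the clip's thumb paddle, a ribbed steel plate left of the left rail: stage x -44.5..11.5, y about 38..72 mm. At rest it slopes up outwards by 0.34 rad, middle 11 mm above the deck. Pressed to the stop it is level, top 4 mm above the deck (z=54), middle at stage (-16.5, 55) mm. A fingertip can slide along it while holding it down.
- clip_nose (a point): Underside of the clip's rolled nose: a steel bar 7 mm thick, stage x 14..24 mm, at y=10.5 mm, on an arm reaching from the pin over the left rail. At rest it is 4 mm above the deck, so a holder pushed along the channel is stopped by its near face (x=14); pushing against it does not raise it, only pressing the paddle does.
- holder: Loose aluminium sample holder, 50 x 50 x 8 mm, glass window, about 70 g, flat on the deck in the channel, slides easily. Origin: centre of its underside; x = loading direction, leading edge +25, trailing edge -25 mm. An upright tab 36 wide, 4 thick stands on the trailing edge, top 22 mm above the deck, rear face flush with the edge. Origin at the start at stage x -34..-17, home at x=15 mm.
- lens_post: Bystander: round lens on a post with a black foot 30 x 75 mm, 122 mm tall, beyond the stage on the right. Origin: centre of its underside.
- mirror_post: Bystander: square black mirror mount on a post with a foot 30 x 75 mm, 130 mm tall, to the right of the stage. Origin: centre of its underside.
- driver: Bystander: screwdriver 160 mm long lying on the table to the left of the stage.
- lens_tube: Bystander: short black lens tube, 31 mm in diameter, 45 mm tall, standing beyond the stage on the left. Origin: centre of its underside.
Mind the look-alikes: they are no part of the job. What is shaped like the stage but purple or turquoise is not meant. Of the things shaped like the holder, the aluminium one is meant.

How it is judged (in metres and radians):
On the way, in this order (a step that is already met when the one before it is completed fails the run):
1. the paddle is pressed down by a finger, nose clear, while the holder is still short of the nose (value of joint clip above 0.21 rad and contact force between the fingers and clip above 1 N and x of holder in the frame of stage below -0.009 m), for 0.1 s.
2. the holder is home against the stop while the paddle is still held down (x of holder in the frame of stage above 0.012 m and value of joint clip above 0.2 rad and contact force between the fingers and clip above 1 N), for 0.1 s.
At the end, for the whole second after the job is handed in: The holder lies flat on the deck within 3 mm of the end stop, at rest, and the released clip's nose rests on it and clamps it (clip angle 0.13 to 0.195 rad, more than 2 N on the holder) (x of holder in the frame of stage between 0.012 and 0.017 m and z of holder in the frame of stage below 0.052 m and angle between holder's own z axis and vertical below 0.05 rad and value of joint clip between 0.13 and 0.195 rad and contact force between clip and holder above 2 N and linear speed of holder below 0.01 m/s); the robot touches nothing.
It fails at once if the clip comes down on the holder, or is not held clear, while the holder is beneath the nose but not yet home (x of holder in the frame of stage between -0.008 and 0.011 m and value of joint clip below 0.175 rad).
It fails at once if the holder is lifted off the deck or tipped (z of holder in the frame of stage above 0.055 m or angle between holder's own z axis and vertical above 0.15 rad).
It fails at once if a bystander is moved by more than 15 mm or tipped (distance of any of lens_post, mirror_post, driver, lens_tube from where it was at the start of the episode above 0.015 m or angle between any of lens_post, mirror_post, lens_tube's own z axis and vertical above 0.3 rad).
It also fails if it takes over 32 s, if anything falls off the work surface, if the arm or the gripper's body presses on something with over 40 N, if the wrist force passes 120 N, or if a joint passes its speed limit or range.

## Robot

A 6-joint arm with a two-finger parallel gripper is mounted at the origin on the work surface. World frame = base frame: x ahead of the robot, y to its left, z up, the work surface at z = 0. Lengths are in mm, angles in rad, forces in N, time in s.
With the tool pointing down it reaches from about 400 to 925 mm from the base axis. Payload 12.5 kg.
Tool frame: the origin (TCP) lies on the mounting face of the last link; the fingertips stand 190 mm ahead of it and the grasp point (between the pads) lies 171 mm ahead of it; x points along the fingers, y is the direction in which the jaws open and shut, and the axes are right-handed (so a half turn about x gives the same grasp; the last joint's range is limited). The gripper opens to 95 mm and grips with 3 to 60 N. Pads are 20 mm wide; open, the fingers measure 119 mm over their backs; the gripper's body (75 mm by 180 mm) begins 59 mm behind the grasp point.
Start: joints at [1.058, 0.491, 1.559, -0, 1.092, -0.106], TCP at [247.272, 574.005, 404.761] pointing down, gripper open.
Joint ranges: [-3.1, 3.1], [-0.84, 2.19], [0.05, 2.79], [-1.13, 4.28], [0.06, 2.93], [-2.69, 2.69]. Speed limits (rad/s): [2.22, 2.22, 2.79, 3.14, 3.14, 3.14].

## Interface

Orientations are given as [roll, pitch, yaw] about the fixed x, y, z axes, in that order (R = Rz(yaw) Ry(pitch) Rx(roll)).
In Python, from cell import env, eyes gives the robot as it stands. The module is installed in compiled form; this text tells all that it offers.
- The arm moves only by the tool jog_arm, never from a script. Its argument "deltas" is one flat list of numbers, 7 for each row, row after row: the shift along the tool's x, y, z in mm, then the turn, a rotation vector about the tool's x, y, z in rad, then the opening, from 0 (shut) to 1 (fully open). A call has 1 to 10 rows; each row shifts and turns the pose as measured when the row begins, along the tool's axes as they then stand; what a row does not reach is not made up. A row lasts 1/8 s, in which the tool goes at most 62.5 mm and 10.7 degrees, less where a joint would pass 70% of its speed; a pose out of reach is approached as far as the arm can. A call is refused whole if a number of a shift passes 62.5 or a number of a turn 0.188, either way. A call with a gripper value outside its range is refused whole. The fingers move at their own pace and stop on an object; the grip force is fixed at half the most. Time passes only in rows, so rows that do not move let the fingers close. It gives the time, the measured TCP pose, the force and the opening at its end, in the units of the state.
- env.state(): the state, without advancing time (a new reading comes with each control period).
- eyes.read_camera(name): name is "scene" or "top" or "wrist"; returns a dict with "image" (400x640x3 uint8, red, green, blue), "fovy" (degrees; the focal length in pixels is half the picture's height over the tangent of half this angle, whatever the lens; pixels are square), "cx", "cy" (the principal point, pixels), "world_from_camera" (4x4, takes a point from camera to world coordinates). Camera axes: x right, y up, looking along -z (the intrinsics and any distortion apply to the point x, -y, -z); pixel columns grow to the right and rows downward; lengths in mm; the calibration is good to about 2 mm. The wrist camera is an equidistant fisheye: a pixel r from the principal point sees the ray r / f radians off the axis. A picture is of the moment at which its call begins. There is no depth.
- env.job_done(): hands the job in, once; it reports no verdict.
The state is a dict: "t": time; "joints": joint angles; "qvel": joint speeds; "tau": joint torques, N m; "eef_pos": TCP position; "tcp_rot": TCP orientation; "ft_force": force on the tool from outside, world axes, zero at the start; "moment": the same for the moment, N m; "opening": opening from 0.0 (shut) to 1.0 (fully open).
Only numpy, scipy, OpenCV 4.12 (cv2) and the standard library are available. Lean on these libraries where they do the work, as an engineer would, in place of code of your own. Each camera call takes 0.05 s, during which the arm holds its last target.

## Working session

There is one attempt and no reset: what is moved stays moved. The work goes in short steps, Python scripts to look and compute and a tool call to move; the robot and the scene stay as the last step left them, time stands still between calls to the robot, and variables do not carry over. Pictures are saved under pics/ and viewed, and the job is handed in when it is done.

Besides the shell and the picture viewer there is one more tool, called after ">>>" by a JSON object that holds its "method" and its "body", one argument or row to a line. jog_arm: Moves the arm, as the interface text tells. Its arguments: {"type":"object","properties":{"deltas":{"type":"array","items":{"type":"number"}}},"required":["deltas"]}

```bash
mkdir -p pics; python3 - <<'E'
from cell import env, eyes
import cv2, numpy as np
print(env.state())
for n in ["scene","top","wrist"]:
    c=eyes.read_camera(n)
    cv2.imwrite(f"pics/{n}0.png",c["image"][:,:,::-1])
    print(n,c["fovy"],c["cx"],c["cy"],np.round(c["world_from_camera"],3).tolist())
E
```

```text
{'t': 0.0, 'joints': array([ 1.05839898e+00,  4.91563469e-01,  1.55948617e+00,  9.38923601e-06,
        1.09169318e+00, -1.05577056e-01]), 'qvel': array([ 0.00142616,  0.00017328,  0.00133655, -0.00070202,  0.0014616 ,
        0.00167995]), 'tau': array([ 7.41007341e-06, -6.12638211e+01, -2.58161849e+01,  6.91620377e-02,
        4.84308426e-02, -6.50212428e-05]), 'eef_pos': array([247.2511474 , 573.9671225 , 404.14654941]), 'tcp_rot': array([-1.68361314,  1.56964612, -2.09043776]), 'ft_force': array([1.21927608, 0.31489897, 0.18936937]), 'moment': array([ 0.03941655,  0.00135761, -0.04317918]), 'opening': 0.9962383359241046}
scene 54.407341838745566 316.5748210209817 196.71187413057353 [[0.615, -0.557, 0.558, 1035.109], [0.788, 0.44, -0.43, -297.737], [-0.006, 0.704, 0.71, 667.535], [0.0, 0.0, 0.0, 1.0]]
top 54.02181705139268 314.72960933834395 195.03373904234326 [[-0.123, 0.969, -0.217, 427.581], [-0.992, -0.12, 0.028, 64.805], [0.001, 0.218, 0.976, 830.528], [0.0, 0.0, 0.0, 1.0]]
wrist 65.70646984690485 316.9007865852326 204.62528089066853 [[0.396, -0.885, -0.246, 178.003], [0.918, 0.381, 0.107, 603.494], [-0.001, -0.268, 0.963, 385.05], [0.0, 0.0, 0.0, 1.0]]
```

View pics/scene0.png

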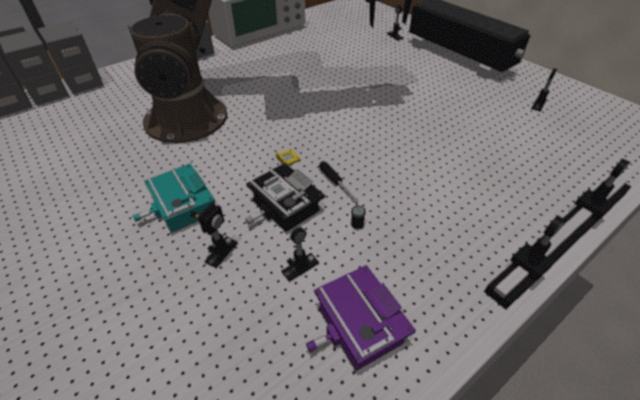

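View pics/top0.png

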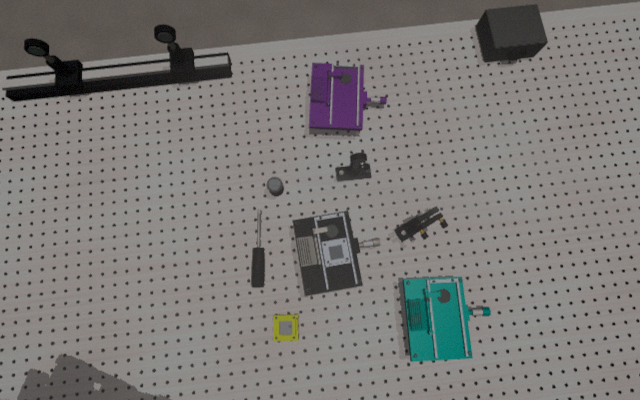

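View pics/wrist0.png

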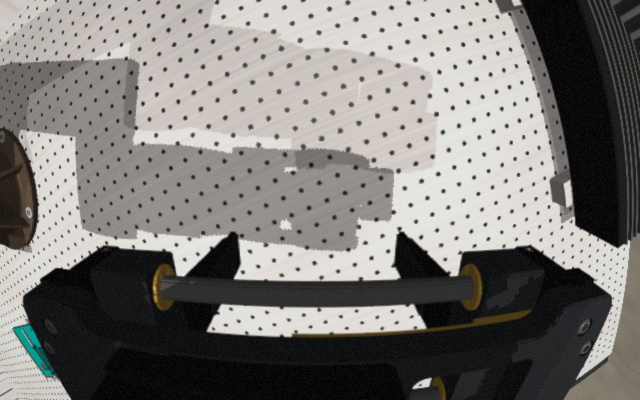

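```bash
cat > h.py <<'E'
from cell import env, eyes
import cv2, numpy as np
from scipy.spatial.transform import Rotation as R
def cam(n):
    c=eyes.read_camera(n); c["f"]=200/np.tan(np.radians(c["fovy"]/2)); return c
def ray(c,n,px):
    u=np.array([px[0]-c["cx"],px[1]-c["cy"]])/c["f"]
    if n=="wrist":
        r=np.hypot(*u); d=np.array([u[0]/r*np.sin(r),u[1]/r*np.sin(r),np.cos(r)]) if r>0 else np.array([0,0,1.])
    else: d=np.array([u[0],u[1],1.])
    d=np.array([d[0],-d[1],-d[2]]); T=c["world_from_camera"]
    return T[:3,3],T[:3,:3]@d
def onplane(c,n,px,z):
    o,d=ray(c,n,px); return o+d*(z-o[2])/d[2]
def proj(c,n,P):
    T=c["world_from_camera"]; p=T[:3,:3].T@(np.array(P,float)-T[:3,3]); p=np.array([p[0],-p[1],-p[2]])
    if n=="wrist":
        r=np.hypot(p[0],p[1]); th=np.arctan2(r,p[2]); u=p[:2]/r*th
    else: u=p[:2]/p[2]
    return u*c["f"]+[c["cx"],c["cy"]]
def pic(im,name,box=None,s=1):
    if box: im=im[box[1]:box[3],box[0]:box[2]]
    cv2.imwrite("pics/"+name,cv2.resize(im[:,:,::-1],None,fx=s,fy=s,interpolation=cv2.INTER_CUBIC))
E
python3 - <<'E'
from h import *
c=cam("top"); im=c["image"]
pic(im,"topcrop.png",(240,140,460,310),3.5)
for nm,px,z in [("lens foot",(353,172),5),("lens top",(358,160),110),("mirror",(420,228),5),("tube",(275,185),45),("driver",(258,267),10),("deckFL",(293,218),50),("deckFR",(352,211),50),("deckBR",(361,285),50),("deckBL",(306,294),50),("yellow",(286,327),8)]:
    print(nm,onplane(c,"top",px,z).round(1))
s=env.state(); print(R.from_euler("xyz",s["tcp_rot"]).as_matrix().round(3))
E
```

```text
lens foot [651.7 -47.9   5. ]
lens top [645.7 -46.6 110. ]
mirror [ 512.5 -171.     5. ]
tube [633.  121.3  45. ]
driver [473.3 176.1  10. ]
deckFL [559.1  91.9  50. ]
deckFR [558.7 -28.   50. ]
deckBR [412.3 -24.4  50. ]
deckBL [408.6  83.4  50. ]
yellow [349.  131.6   8. ]
[[-0.     0.396  0.918]
 [-0.001  0.918 -0.396]
 [-1.    -0.001 -0.   ]]
```

View pics/topcrop.png

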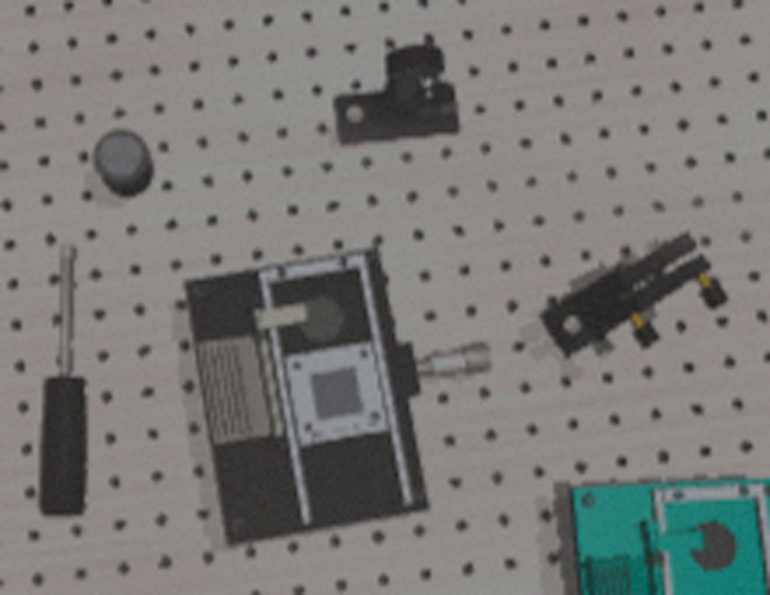

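```bash
cat >> h.py <<'E'
def fit2(S,W):
    S=np.array(S,float);W=np.array(W,float)[:,:2]; a=S-S.mean(0); b=W-W.mean(0)
    th=np.arctan2((a[:,0]*b[:,1]-a[:,1]*b[:,0]).sum(),(a*b).sum())
    Q=np.array([[np.cos(th),-np.sin(th)],[np.sin(th),np.cos(th)]]); t=W.mean(0)-Q@S.mean(0)
    return th,t,(W-(S@Q.T+t))
E
python3 - <<'E'
from h import *
c=cam("top")
P=[(187,281),(378,250),(428,507),(230,543)]
W=[onplane(c,"top",(p[0]/3.5+240-.4,p[1]/3.5+140-.4),50) for p in P]
S=[(50,74),(50,-40),(-100,-40),(-100,74)]
th,t,res=fit2(S,W); print(th,t,res.round(1))
Q=np.array([[np.cos(th),-np.sin(th)],[np.sin(th),np.cos(th)]])
for nm,p,z in [("hFL",(285,358),58),("hFR",(367,343),58),("paddleFL",(196,342),61),("paddleBL",(213,444),61),("mir",(620,295),100)]:
    w=onplane(c,"top",(p[0]/3.5+240-.4,p[1]/3.5+140-.4),z)[:2]; print(nm,(Q.T@(w-t)).round(1))
E
```

```text
0.047800421839371665 [509.69105775  17.14017364] [[-0.8 -1.2]
 [-1.8  1.3]
 [ 1.4  1.3]
 [ 1.1 -1.4]]
hFL [-4.6 25.3]
hFR [ -4.2 -21.6]
paddleFL [12.4 73. ]
paddleBL [-44.8  72.8]
mir [  -6.1 -156.2]
```

Candidates in the top view:
- **Stages:** black at (327,252), purple at (337,98) and turquoise at (436,318). I choose the black one.
- **Holders:** aluminium on the black deck at (336,252) and yellow on the table at (286,327). I choose the aluminium one, and the crop confirms it.

The clip paddle is at the left at (306,251). Next I move over the stage.

>>> {"method": "jog_arm", "body": {
  "deltas": [0, -41, 40, 0, 0, 0, 0.53, 0, -41, 40, 0, 0, 0, 0.53, 0, -41, 40, 0, 0, 0, 0.53, 0, -41, 40, 0, 0, 0, 0.53, 0, -41, 40, 0, 0, 0, 0.53, 0, -41, 40, 0, 0, 0, 0.53, 0, -41, 40, 0, 0, 0, 0.53, 0, -41, 40, 0, 0, 0, 0.53, 0, -41, 40, 0, 0, 0, 0.53, 0, 0, 0, 0, 0, 0, 0.53]
}}

```text
t: 1.5
eef_pos: [436.9, 78.3, 404.4]
tcp_rot: [0.486, 1.568, 0.081]
ft_force: [-0.4, 1.0, -0.5]
opening: 0.529
```

```bash
python3 - <<'E'
from h import *
s=env.state(); print(s["t"],s["eef_pos"],s["opening"],R.from_euler("xyz",s["tcp_rot"]).as_matrix().round(3).tolist())
c=cam("wrist"); pic(c["image"],"w1.png",None,1.25)
c=cam("top"); pic(c["image"],"t1.png",(240,140,460,310),3.5)
E
```

```text
1.5 [436.87213622  78.25996863 404.38250985] 0.5294147437259945 [[0.003, 0.394, 0.919], [0.0, 0.919, -0.394], [-1.0, 0.001, 0.003]]
```

View pics/w1.png

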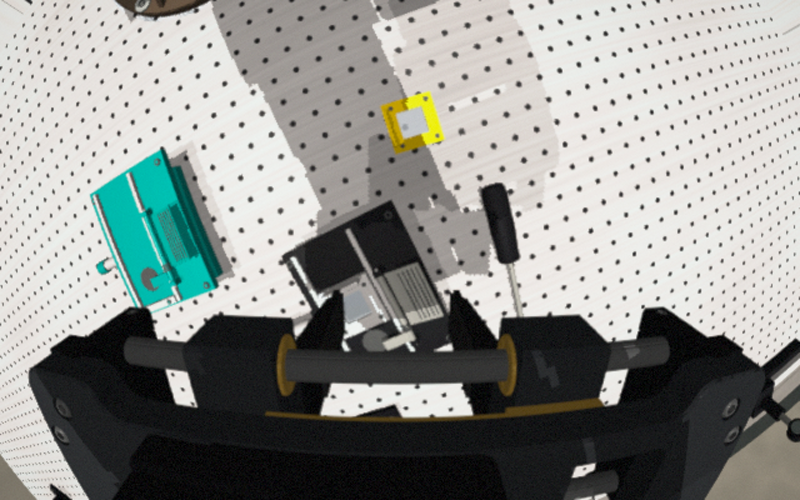

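The wrist view shows the deck's back corners at about (393,202) and (285,257) in the enlarged picture, the paddle at about (415,295), and the holder partly behind a finger. I move 100 mm forward for a clear view.

>>> {"method": "jog_arm", "body": {
  "deltas": [0, -10, 35, 0, 0, 0, 0.53, 0, -10, 35, 0, 0, 0, 0.53, 0, -10, 35, 0, 0, 0, 0.53, 0, 0, 0, 0, 0, 0, 0.53]
}}

```text
t: 2.1
eef_pos: [521.7, 16.6, 404.6]
tcp_rot: [0.997, 1.568, 0.603]
ft_force: [-0.7, 0.3, -0.0]
opening: 0.527
```

```bash
python3 - <<'E'
from h import *
c=cam("wrist"); print(env.state()["eef_pos"],env.state()["qvel"].round(3)); np.save("w2.npy",c["world_from_camera"]); cv2.imwrite("pics/w2raw.png",c["image"][:,:,::-1]); pic(c["image"],"w2.png",(190,60,450,270),3)
E
```

```text
[520.81982128  17.26309133 404.6040645 ] [ 0.011 -0.02   0.03   0.001  0.     0.003]
```

View pics/w2.png

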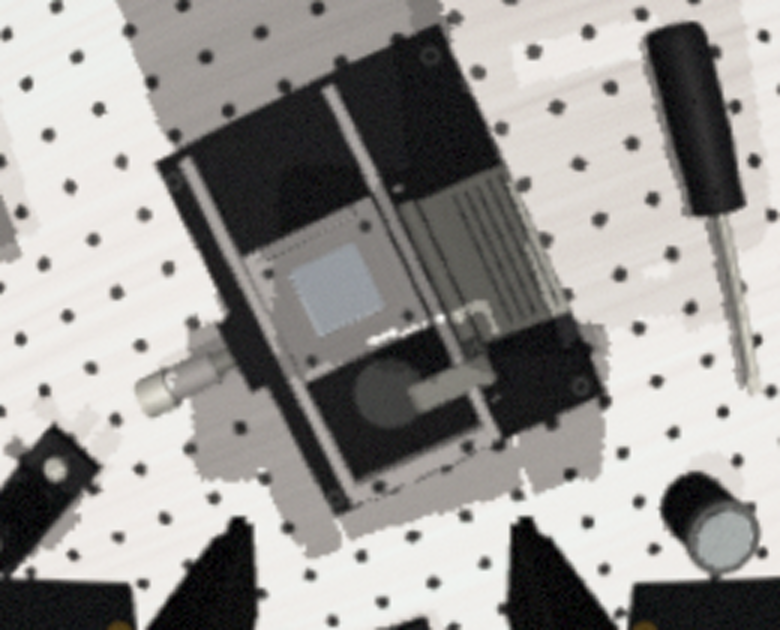

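```bash
python3 - <<'E'
from h import *
c=cam("wrist"); c["world_from_camera"]=np.load("w2.npy")
f=lambda p,z: onplane(c,"wrist",(p[0]/3+190-.33,p[1]/3+60-.33),z)
P=[(603,398),(340,512),(158,162),(440,25)]
S=[(50,74),(50,-40),(-100,-40),(-100,74)]
th,t,res=fit2(S,[f(p,50) for p in P]); print(th,t,res.round(1))
Q=np.array([[np.cos(th),-np.sin(th)],[np.sin(th),np.cos(th)]])
for nm,p,z in [("railL back",(330,87),55),("railR back",(187,160),55),("hlead L",(432,330),58),("hlead R",(307,381),58),("tabtop rear R",(243,256),72),("tabtop rear L",(368,200),72),("padBL",(503,165),67),("padFL",(570,310),67),("noseTip",(412,400),58),("stopface",(350,480),58)]:
    print(nm,(Q.T@(f(p,z)[:2]-t)).round(1))
s=env.state(); M=R.from_euler("xyz",s["tcp_rot"]).as_matrix(); 
for k in (-1,1):
    tip=s["eef_pos"]+M@[190,k*(0.53*95/2+6),0]; q=proj(c,"wrist",tip); print("tip",k,tip.round(1),((q-[190,60])*3).round(0))
E
```

```text
0.0460946473807101 [510.79802953  18.43133897] [[ 0.6 -2. ]
 [-1.1  2.4]
 [ 0.4  0.5]
 [ 0.1 -0.9]]
railL back [-95.3  28.1]
railR back [-94.6 -28.7]
hlead L [-1.6 23.8]
hlead R [ -3.9 -24.8]
tabtop rear R [-54.6 -23. ]
tabtop rear L [-53.3  23.2]
padBL [-45.   69.9]
padFL [10.6 71. ]
noseTip [18.7  6.6]
stopface [ 36.6 -27. ]
tip -1 [508.6 -11.  214.7] [228. 558.]
tip 1 [532.4  46.6 214.8] [538. 558.]
```

```bash
python3 - <<'E'
from h import *
im=cv2.imread("pics/w2raw.png")[:,:,::-1]
g=np.clip(im.astype(float)*1.8,0,255).astype(np.uint8)
pic(g,"w2f.png",(230,220,400,310),4.6)
c=cam("wrist"); c["world_from_camera"]=np.load("w2.npy"); s=env.state(); M=R.from_euler("xyz",s["tcp_rot"]).as_matrix()
for k in(-1,1):
  for h in (25.2,30,37):
    for z in (-10,10):
      for x in (190,150): print(k,h,z,x,((proj(c,"wrist",s["eef_pos"]+M@[x,k*h,z])-[230,220])*4.6).round(0))
E
```

```text
-1 25.2 -10 190 [207.  48.]
-1 25.2 -10 150 [158. 183.]
-1 25.2 10 190 [214. 188.]
-1 25.2 10 150 [171. 348.]
-1 30 -10 190 [170.  47.]
-1 30 -10 150 [112. 182.]
-1 30 10 190 [179. 187.]
-1 30 10 150 [127. 346.]
-1 37 -10 190 [117.  47.]
-1 37 -10 150 [ 46. 180.]
-1 37 10 190 [127. 186.]
-1 37 10 150 [ 65. 344.]
1 25.2 -10 190 [599.  47.]
1 25.2 -10 150 [650. 182.]
1 25.2 10 190 [592. 187.]
1 25.2 10 150 [637. 347.]
1 30 -10 190 [636.  47.]
1 30 -10 150 [696. 181.]
1 30 10 190 [628. 187.]
1 30 10 150 [680. 345.]
1 37 -10 190 [689.  46.]
1 37 -10 150 [761. 179.]
1 37 10 190 [679. 186.]
1 37 10 150 [743. 343.]
```

View pics/w2f.png

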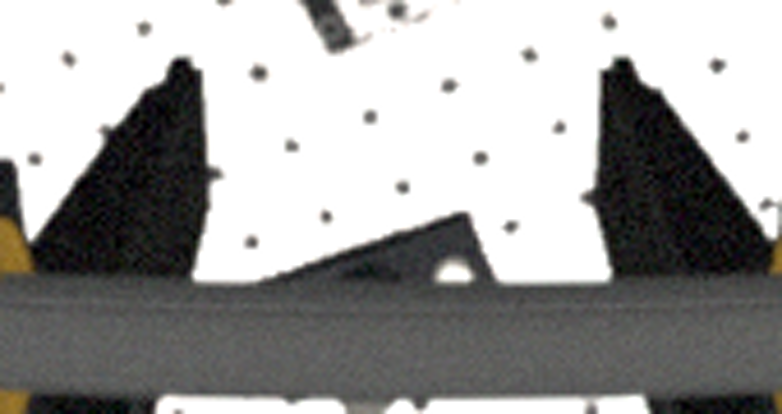

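>>> {"method": "jog_arm", "body": {
  "deltas": [0, -1, -36, 0, 0, 0, 0.58, 0, -1, -36, 0, 0, 0, 0.58, 40, 0, 0, 0, 0, 0, 0.58, 40, 0, 0, 0, 0, 0, 0.58, 40, 0, 0, 0, 0, 0, 0.58, 0, 0, 0, 0, 0, 0, 0.58]
}}

```text
t: 3.0
eef_pos: [445.7, 50.3, 284.6]
tcp_rot: [0.75, 1.565, 0.367]
ft_force: [-0.5, -0.3, -0.3]
opening: 0.583
```

```bash
cat > st.py <<'E'
from h import *
def stp(th=.047,t=(510.4,18.1)):
    s=env.state(); M=R.from_euler("xyz",s["tcp_rot"]).as_matrix(); Q=np.array([[np.cos(th),-np.sin(th)],[np.sin(th),np.cos(th)]])
    S=lambda w:np.r_[Q.T@(w[:2]-np.array(t)),w[2]].round(1)
    o=s["opening"]*47.5; e=s["eef_pos"]
    print("t",s["t"],"eef",e.round(1),"F",s["ft_force"].round(1),"open",round(s["opening"],3))
    print("M",M.round(3).tolist()); print("push corner",S(e+M@[190,-o,10]),"paddle ctr",S(e+M@[190,o+2,0]),"paddle v-ends",S(e+M@[190,o+2,-10]),S(e+M@[190,o+2,10]))
    print("tool dir of stage x:",(M.T@np.r_[Q[:,0],0]).round(3),"stage y:",(M.T@np.r_[Q[:,1],0]).round(3))
E
python3 - <<'E'
from st import *
stp()
c=cam("wrist"); pic(np.clip(c["image"]*1.5,0,255).astype(np.uint8),"w3.png",(190,60,450,270),3)
c=cam("scene"); pic(c["image"],"s3.png",(220,130,350,250),5)
E
```

```text
t 3.0 eef [445.7  50.3 284.6] F [-0.5 -0.3 -0.3] open 0.583
M [[0.005, 0.374, 0.927], [0.002, 0.927, -0.375], [-1.0, 0.004, 0.004]]
push corner [-64.6   6.2  94.5] paddle ctr [-49.7  62.5  94.7] paddle v-ends [-58.8  66.7  94.6] [-40.7  58.3  94.7]
tool dir of stage x: [0.005 0.418 0.909] stage y: [ 0.002  0.909 -0.418]
```

View pics/w3.png

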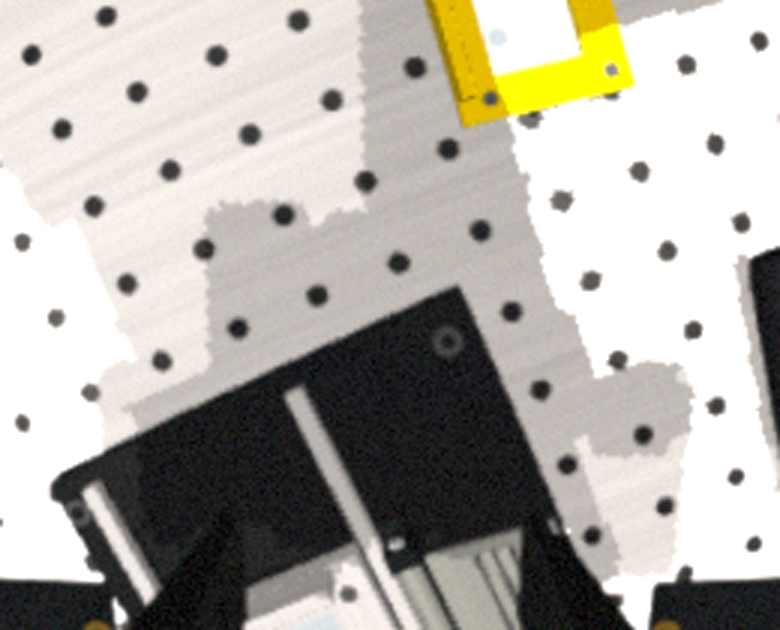

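View pics/s3.png

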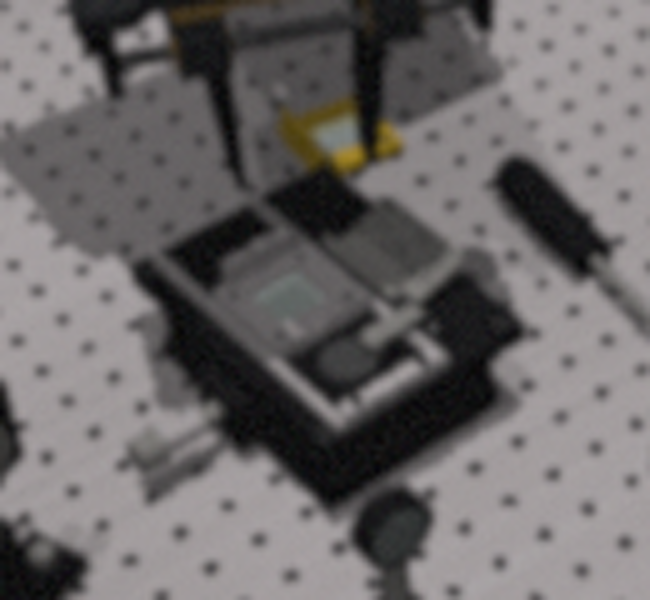

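>>> {"method": "jog_arm", "body": {
  "deltas": [0, -3.5, 9, 0.03, 0, 0, 0.58, 0, 0, 0, 0, 0, 0, 0.58]
}}

```text
t: 3.35
eef_pos: [454.3, 43.3, 289.5]
tcp_rot: [0.523, 1.556, 0.107]
ft_force: [-0.9, -0.1, 0.1]
opening: 0.58
```

```bash
python3 - <<'E'
from st import *
stp()
c=cam("wrist"); pic(np.clip(c["image"]*2.,0,255).astype(np.uint8),"w4.png",(190,140,450,340),3)
for n,p in [("BL",(-100,74,50)),("BR",(-100,-40,50)),("rL",(-95,28.5,55)),("rR",(-95,-28.5,55))]:
    th=.047; w=np.array([510.4+p[0]*np.cos(th)-p[1]*np.sin(th),18.1+p[0]*np.sin(th)+p[1]*np.cos(th),p[2]])
    print(n,((proj(c,"wrist",w)-[190,140])*3).round(0))
E
```

```text
t 3.35 eef [454.3  43.3 289.5] F [-0.9 -0.1  0.1] open 0.58
M [[0.014, 0.404, 0.915], [0.002, 0.915, -0.404], [-1.0, 0.007, 0.012]]
push corner [-55.5  -1.1  99.5] paddle ctr [-38.9  54.4  99.8] paddle v-ends [-47.9  58.9  99.7] [-30.   50.   99.9]
tool dir of stage x: [0.014 0.446 0.895] stage y: [ 0.001  0.895 -0.446]
BL [465. -11.]
BR [ 59. 197.]
rL [301.  96.]
rR [100. 200.]
```

View pics/w4.png

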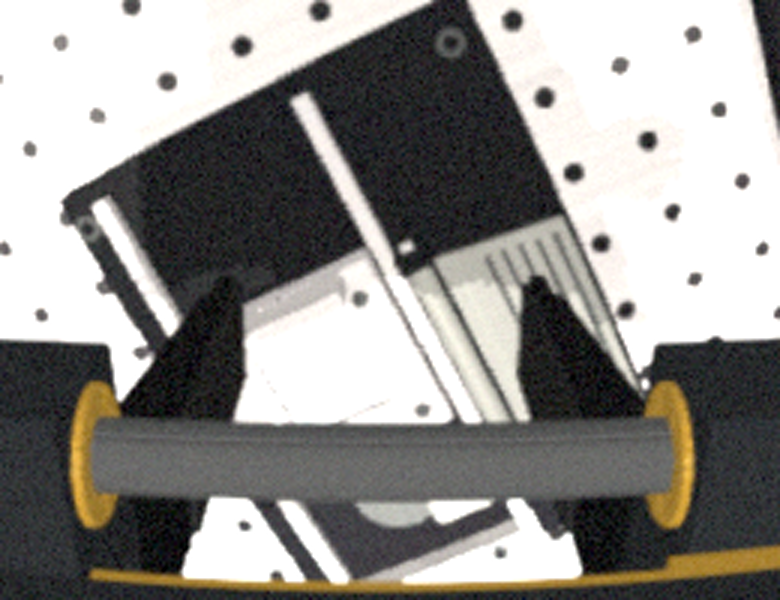

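The paddle-side and pusher-side tips sit as planned, and the stage pose reprojects within about 1 mm (rail ends at (302,97) and (102,200) in the crop). I remove the small tilt and go down in steps.

>>> {"method": "jog_arm", "body": {
  "deltas": [0, 0, 0, 0, 0.012, -0.0075, 0.58, 10, 0, 0, 0, 0, 0, 0.58, 0, 0, 0, 0, 0, 0, 0.58]
}}

```text
t: 3.78
eef_pos: [453.9, 43.3, 279.4]
tcp_rot: [-1.472, 1.57, -1.887]
ft_force: [-0.1, 0.5, 0.2]
opening: 0.575
```

```bash
python3 -c "
from st import *
stp()"
```

```text
t 3.775 eef [453.9  43.3 279.4] F [-0.1  0.5  0.2] open 0.575
M [[-0.0, 0.404, 0.915], [-0.001, 0.915, -0.404], [-1.0, -0.001, 0.0]]
push corner [-58.6  -1.2  89.4] paddle ctr [-42.2  54.   89.4] paddle v-ends [-51.2  58.5  89.4] [-33.3  49.5  89.4]
tool dir of stage x: [-0.     0.446  0.895] stage y: [-0.001  0.895 -0.446]
```

>>> {"method": "jog_arm", "body": {
  "deltas": [10, 0, 0, 0, 0, 0, 0.58, 10, 0, 0, 0, 0, 0, 0.58, 0, 0, 0, 0, 0, 0, 0.58]
}}

```text
t: 4.15
eef_pos: [453.8, 43.3, 257.4]
tcp_rot: [-2.317, 1.569, -2.732]
ft_force: [-0.2, 0.0, 0.4]
opening: 0.581
```

```bash
python3 -c "
from st import *
stp()
c=cam('wrist'); pic(np.clip(c['image']*2.,0,255).astype(np.uint8),'w5.png',(190,140,450,340),3)"
```

```text
t 4.15 eef [453.8  43.3 257.4] F [-0.2  0.   0.4] open 0.581
M [[-0.001, 0.404, 0.915], [-0.001, 0.915, -0.404], [-1.0, -0.001, -0.001]]
push corner [-59.   -1.4  67.5] paddle ctr [-42.4  54.3  67.4] paddle v-ends [-51.4  58.7  67.4] [-33.5  49.8  67.4]
tool dir of stage x: [-0.001  0.446  0.895] stage y: [-0.001  0.895 -0.446]
```

View pics/w5.png

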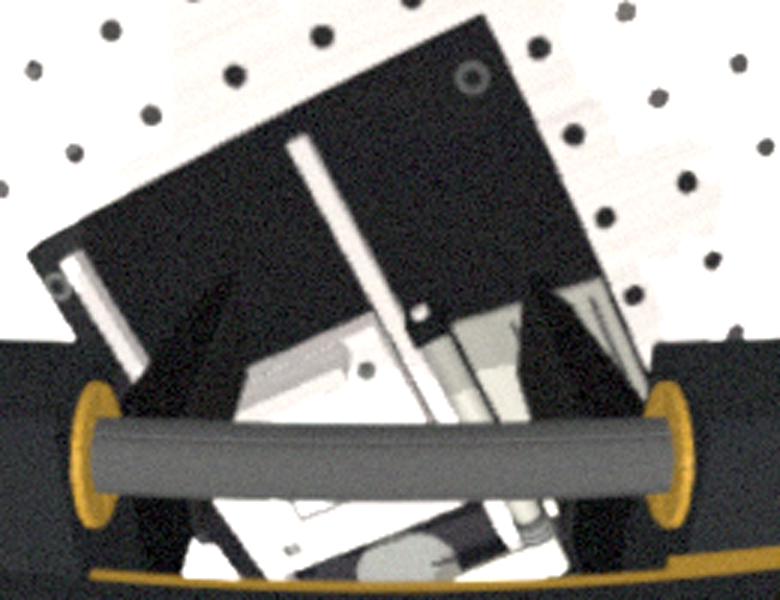

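The pusher tip stands behind the tab (tab at about (310,360), finger at (230,290)), and the other tip is over the back end of the paddle at (540,290). No contact force. Now I press.

>>> {"method": "jog_arm", "body": {
  "deltas": [5, 0, 0, 0, 0, 0, 0.58, 4, 0, 0, 0, 0, 0, 0.58, 0, 0, 0, 0, 0, 0, 0.58]
}}

```text
t: 4.58
eef_pos: [454.0, 43.4, 248.6]
tcp_rot: [-1.076, 1.57, -1.491]
ft_force: [-1.3, 0.7, 3.8]
opening: 0.577
```

```bash
python3 -c "
from st import *
stp()"
```

```text
t 4.575 eef [454.   43.4 248.6] F [-1.3  0.7  3.8] open 0.577
M [[0.0, 0.404, 0.915], [-0.001, 0.915, -0.404], [-1.0, -0.0, 0.0]]
push corner [-58.5  -1.2  58.6] paddle ctr [-42.1  54.2  58.6] paddle v-ends [-51.   58.6  58.6] [-33.1  49.7  58.6]
tool dir of stage x: [0.    0.446 0.895] stage y: [-0.001  0.895 -0.446]
```

>>> {"method": "jog_arm", "body": {
  "deltas": [3, 0, 0, 0, 0, 0, 0.58, 1.5, 0, 0, 0, 0, 0, 0.58, 0, 0, 0, 0, 0, 0, 0.58]
}}

```text
t: 4.95
eef_pos: [453.9, 43.3, 244.5]
tcp_rot: [-0.13, 1.569, -0.545]
ft_force: [-1.6, 0.7, 8.3]
opening: 0.583
```

```bash
python3 -c "
from st import *
stp()
c=cam('wrist'); pic(np.clip(c['image']*2.,0,255).astype(np.uint8),'w6.png',(190,140,450,340),3)
c=cam('scene'); pic(c['image'],'s6.png',(220,130,350,250),5)"
```

```text
t 4.95 eef [453.9  43.3 244.5] F [-1.6  0.7  8.3] open 0.583
M [[0.001, 0.403, 0.915], [-0.001, 0.915, -0.403], [-1.0, -0.0, 0.001]]
push corner [-58.4  -1.5  54.6] paddle ctr [-41.8  54.3  54.5] paddle v-ends [-50.7  58.8  54.5] [-32.8  49.8  54.5]
tool dir of stage x: [0.001 0.446 0.895] stage y: [-0.001  0.895 -0.446]
```

View pics/s6.png

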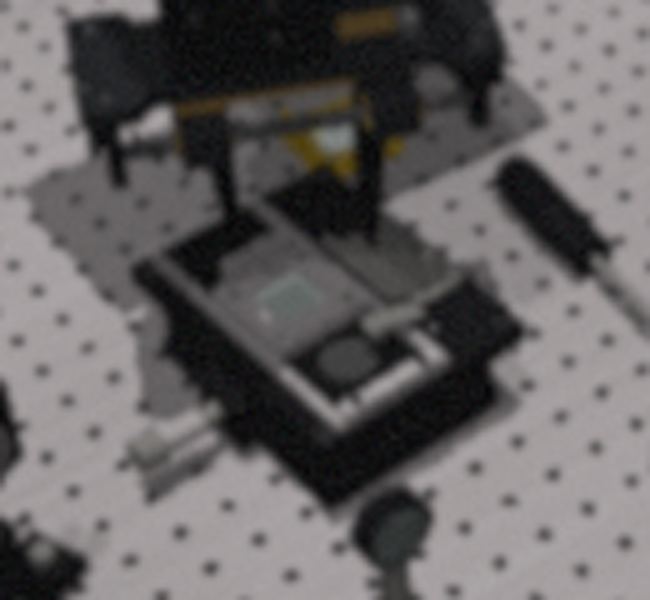

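View pics/w6.png

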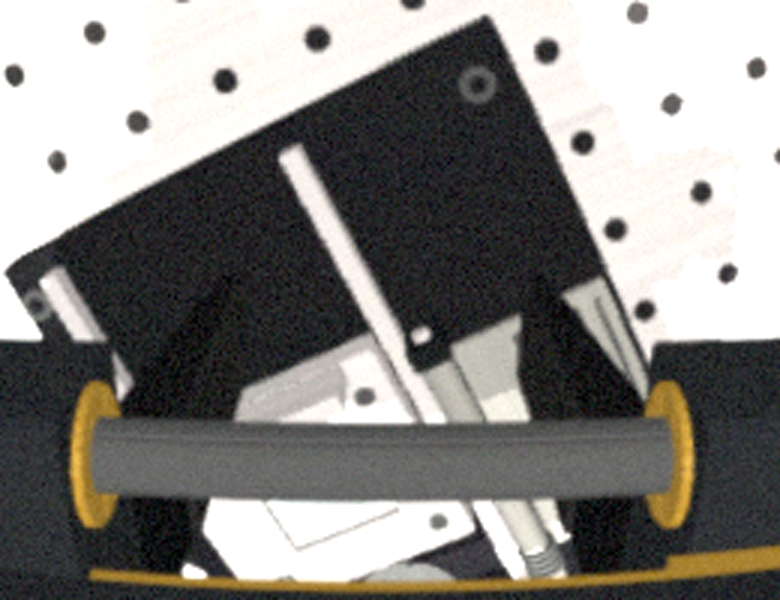

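The clip is held near its stop: tip at z=54.5 with 8 N, and the nose is visibly raised. Now I push.

>>> {"method": "jog_arm", "body": {
  "deltas": [0.3, 2.2, 4.5, 0, 0, 0, 0.58, 0.2, 2.2, 4.5, 0, 0, 0, 0.58, 0.2, 2.2, 4.5, 0, 0, 0, 0.58]
}}

```text
t: 5.42
eef_pos: [467.4, 44.0, 244.2]
tcp_rot: [-2.526, 1.567, -2.941]
ft_force: [-7.0, -0.5, 13.0]
opening: 0.583
```

```bash
python3 -c "
from st import *
stp()"
```

```text
t 5.425 eef [467.4  44.  244.2] F [-7.  -0.5 13. ] open 0.583
M [[-0.004, 0.403, 0.915], [-0.001, 0.915, -0.403], [-1.0, -0.002, -0.003]]
push corner [-45.9  -1.5  54.2] paddle ctr [-29.3  54.3  54.1] paddle v-ends [-38.3  58.8  54.1] [-20.3  49.9  54.1]
tool dir of stage x: [-0.004  0.445  0.895] stage y: [-0.001  0.895 -0.445]
```

>>> {"method": "jog_arm", "body": {
  "deltas": [0, 2.2, 4.5, 0, 0, 0, 0.58, 0, 2.2, 4.5, 0, 0, 0, 0.58, 0, 2.2, 4.5, 0, 0, 0, 0.58]
}}

```text
t: 5.8
eef_pos: [481.0, 44.6, 244.5]
tcp_rot: [-2.629, 1.561, -3.043]
ft_force: [-5.6, -1.0, 7.8]
opening: 0.582
```

```bash
python3 -c "
from st import *
stp()
c=cam('wrist'); pic(np.clip(c['image']*2.,0,255).astype(np.uint8),'w7.png',(190,140,450,340),3)
c=cam('scene'); pic(c['image'],'s7.png',(220,130,350,250),5)"
```

```text
t 5.8 eef [481.   44.6 244.5] F [-5.6 -1.   7.8] open 0.582
M [[-0.01, 0.402, 0.916], [-0.001, 0.916, -0.402], [-1.0, -0.005, -0.008]]
push corner [-33.3  -1.4  54.5] paddle ctr [-16.8  54.3  54.3] paddle v-ends [-25.8  58.8  54.4] [-7.9 49.9 54.2]
tool dir of stage x: [-0.01   0.444  0.896] stage y: [-0.001  0.896 -0.444]
```

View pics/s7.png

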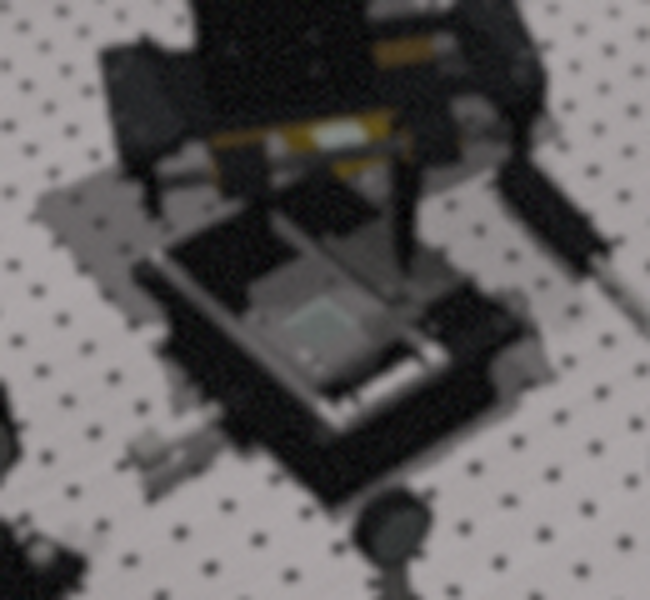

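View pics/w7.png

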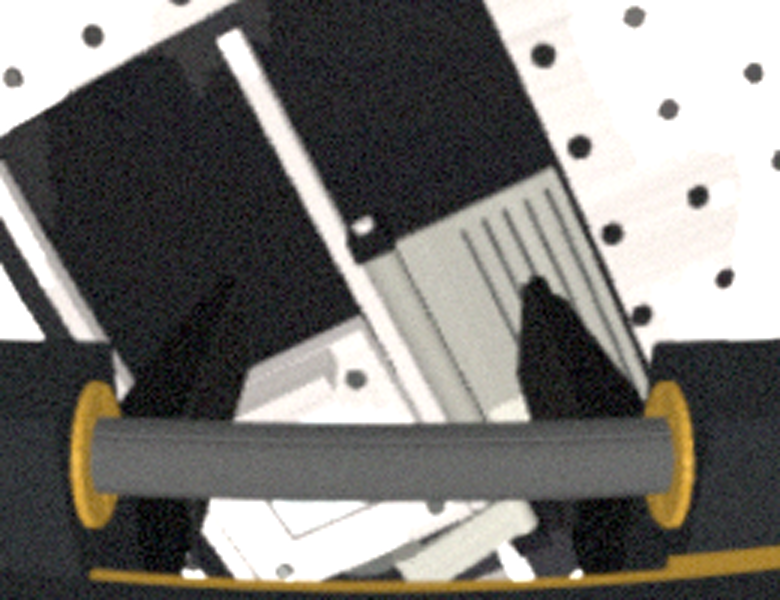

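>>> {"method": "jog_arm", "body": {
  "deltas": [0.4, 2.2, 4.5, 0, -0.003, 0.002, 0.58, 0.3, 2.2, 4.5, 0, -0.003, 0.002, 0.58, 0.2, 2.2, 4.5, 0, -0.003, 0.002, 0.58]
}}

```text
t: 6.28
eef_pos: [494.3, 45.2, 244.3]
tcp_rot: [-2.886, 1.566, 2.985]
ft_force: [-6.5, -1.1, 10.4]
opening: 0.577
```

```bash
python3 -c "
from st import *
stp()"
```

```text
t 6.275 eef [494.3  45.2 244.3] F [-6.5 -1.1 10.4] open 0.577
M [[-0.005, 0.401, 0.916], [0.001, 0.916, -0.401], [-1.0, -0.001, -0.005]]
push corner [-18.9  -0.9  54.3] paddle ctr [-2.7 54.4 54.2] paddle v-ends [-11.7  58.8  54.3] [ 6.3 50.  54.2]
tool dir of stage x: [-0.005  0.443  0.896] stage y: [ 0.001  0.896 -0.443]
```

9 mm remain, so I go on more slowly.

>>> {"method": "jog_arm", "body": {
  "deltas": [0.3, 1.8, 3.6, 0, -0.002, 0, 0.58, 0.2, 1.3, 2.7, 0, -0.002, 0, 0.58]
}}

```text
t: 6.52
eef_pos: [499.9, 45.6, 244.3]
tcp_rot: [-2.567, 1.565, -2.978]
ft_force: [-7.7, -0.4, 12.2]
opening: 0.581
```

```bash
python3 -c "
from st import *
stp()
c=cam('top'); pic(c['image'],'t8.png',(290,200,380,300),6)
c=cam('scene'); pic(c['image'],'s8.png',(220,130,350,250),5)"
```

```text
t 6.525 eef [499.9  45.6 244.3] F [-7.7 -0.4 12.2] open 0.581
M [[-0.006, 0.4, 0.917], [-0.001, 0.917, -0.4], [-1.0, -0.003, -0.005]]
push corner [-13.6  -1.4  54.3] paddle ctr [ 2.7 54.3 54.2] paddle v-ends [-6.3 58.7 54.2] [11.7 49.9 54.1]
tool dir of stage x: [-0.006  0.442  0.897] stage y: [-0.001  0.897 -0.442]
```

View pics/s8.png

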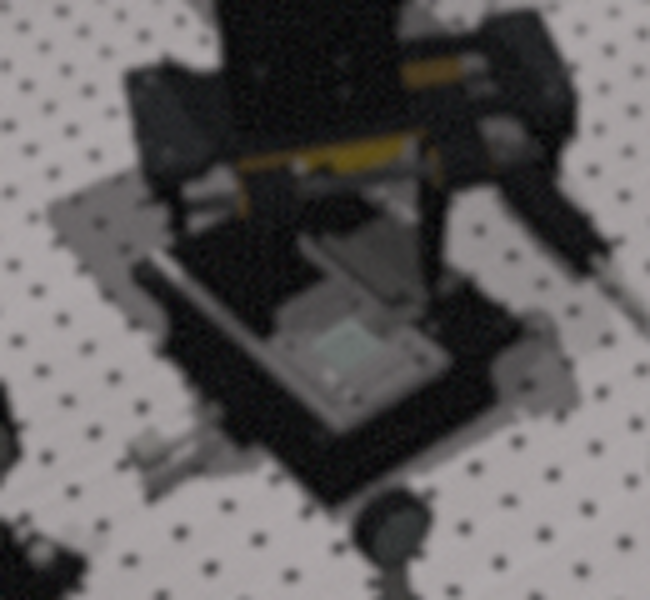

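>>> {"method": "jog_arm", "body": {
  "deltas": [0.2, 1, 2, 0, 0, 0, 0.58, 0.2, 0.7, 1.4, 0, 0, 0, 0.58]
}}

```text
t: 6.88
eef_pos: [502.3, 45.7, 244.3]
tcp_rot: [-2.614, 1.561, -3.024]
ft_force: [-7.3, -1.6, 11.3]
opening: 0.58
```

```bash
python3 -c "
from st import *
stp()"
```

```text
t 6.875 eef [502.3  45.7 244.3] F [-7.3 -1.6 11.3] open 0.58
M [[-0.01, 0.399, 0.917], [-0.001, 0.917, -0.399], [-1.0, -0.005, -0.009]]
push corner [-11.9  -1.3  54.4] paddle ctr [ 4.3 54.3 54.2] paddle v-ends [-4.7 58.8 54.3] [13.3 49.9 54.1]
tool dir of stage x: [-0.01   0.442  0.897] stage y: [-0.001  0.897 -0.442]
```

>>> {"method": "jog_arm", "body": {
  "deltas": [0.2, 0.9, 1.8, 0, -0.004, 0.002, 0.58, 0.1, 0.6, 1.2, 0, -0.002, 0, 0.58]
}}

```text
t: 7.12
eef_pos: [503.2, 45.9, 244.3]
tcp_rot: [-2.594, 1.558, -3.004]
ft_force: [-9.0, 0.5, 13.3]
opening: 0.578
```

```bash
python3 -c "
from st import *
stp()"
```

```text
t 7.125 eef [503.2  45.9 244.3] F [-9.   0.5 13.3] open 0.578
M [[-0.012, 0.399, 0.917], [-0.002, 0.917, -0.399], [-1.0, -0.007, -0.011]]
push corner [-11.4  -1.1  54.4] paddle ctr [ 4.7 54.3 54.2] paddle v-ends [-4.3 58.7 54.3] [13.7 49.9 54. ]
tool dir of stage x: [-0.012  0.441  0.897] stage y: [-0.001  0.897 -0.441]
```

>>> {"method": "jog_arm", "body": {
  "deltas": [0.2, 1.4, 2.8, 0, -0.004, 0.002, 0.58, 0.1, 1.4, 2.8, 0, -0.004, 0.002, 0.58]
}}

```text
t: 7.38
eef_pos: [505.0, 46.2, 244.2]
tcp_rot: [-2.677, 1.551, -3.087]
ft_force: [-20.6, -4.7, 23.8]
opening: 0.581
```

```bash
python3 -c "
from st import *
stp()
c=cam('top'); pic(c['image'],'t9.png',(290,200,380,300),6)
c=cam('scene'); pic(c['image'],'s9.png',(250,165,330,230),8)"
```

```text
t 7.375 eef [505.   46.2 244.2] F [-20.6  -4.7  23.8] open 0.581
M [[-0.019, 0.399, 0.917], [-0.001, 0.917, -0.399], [-1.0, -0.009, -0.017]]
push corner [-11.   -0.9  54.3] paddle ctr [ 5.3 54.8 54. ] paddle v-ends [-3.7 59.2 54.1] [14.3 50.4 53.8]
tool dir of stage x: [-0.02   0.442  0.897] stage y: [-0.     0.897 -0.442]
```

View pics/s9.png

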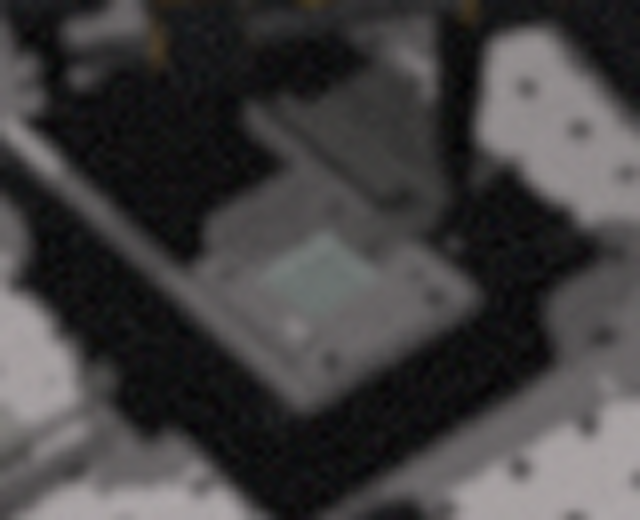

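View pics/t9.png

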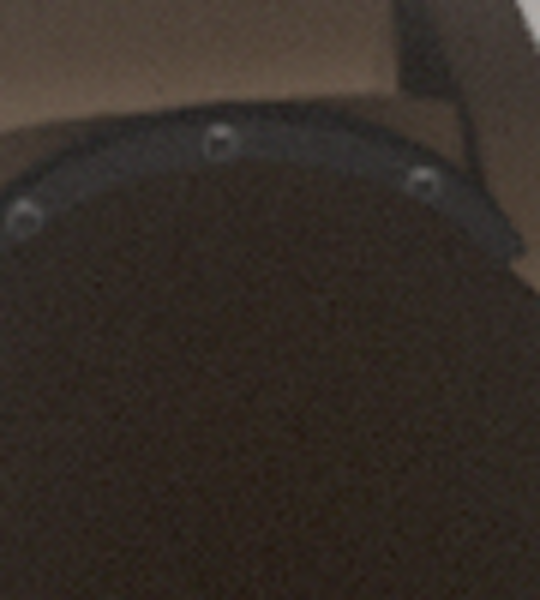

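The pusher corner stalled at stage x ≈ -11 (expected -10) and the force rose to 20 N, so the holder is home. The scene crop shows no gap at the stop. I back the pusher off the tab with the paddle still held, then look before releasing.

>>> {"method": "jog_arm", "body": {
  "deltas": [0, 0, 0, 0, 0, 0, 0.58, 0.1, -2, -4, 0, 0, 0, 0.58, 0.1, -1, -2, 0, 0, 0, 0.58]
}}

```text
t: 7.85
eef_pos: [499.1, 45.6, 245.8]
tcp_rot: [-2.663, 1.558, -3.076]
ft_force: [3.3, 1.2, 4.7]
opening: 0.578
```

```bash
python3 -c "
from st import *
stp()
c=cam('wrist'); pic(np.clip(c['image']*2.,0,255).astype(np.uint8),'w10.png',(190,140,450,340),3)"
```

```text
t 7.85 eef [499.1  45.6 245.8] F [3.3 1.2 4.7] open 0.578
M [[-0.012, 0.401, 0.916], [-0.001, 0.916, -0.401], [-1.0, -0.006, -0.011]]
push corner [-15.5  -1.1  55.9] paddle ctr [ 0.7 54.4 55.7] paddle v-ends [-8.2 58.8 55.8] [ 9.7 49.9 55.6]
tool dir of stage x: [-0.012  0.443  0.896] stage y: [-0.     0.896 -0.443]
```

View pics/w10.png

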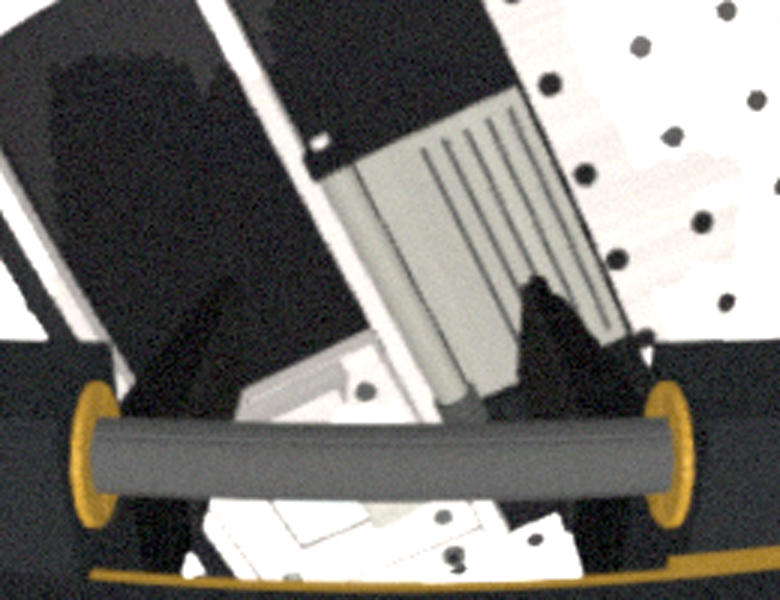

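```bash
python3 -c "
from st import *
c=cam('wrist'); th=.047; Q=np.array([[np.cos(th),-np.sin(th)],[np.sin(th),np.cos(th)]])
for p,z in [((368,332),58),((368,332),50),((345,342),72),((318,177),54),((305,153),62)]:
    w=onplane(c,'wrist',(p[0]/3+190-.33,p[1]/3+140-.33),z); print(p,z,(Q.T@(w[:2]-[510.4,18.1])).round(1))
pic(np.clip(c['image']*3.,0,255).astype(np.uint8),'w11.png',(265,235,325,290),10)
c=cam('scene');pic(np.clip(c['image']*2.5,0,255).astype(np.uint8),'s11.png',(250,180,330,230),9)
"
```

```text
(368, 332) 58 [-13.8  25.3]
(368, 332) 50 [-10.8  23.6]
(345, 342) 72 [-19.2  23.6]
(318, 177) 54 [-45.5  30.3]
(305, 153) 62 [-52.1  31.6]
```

View pics/w11.png

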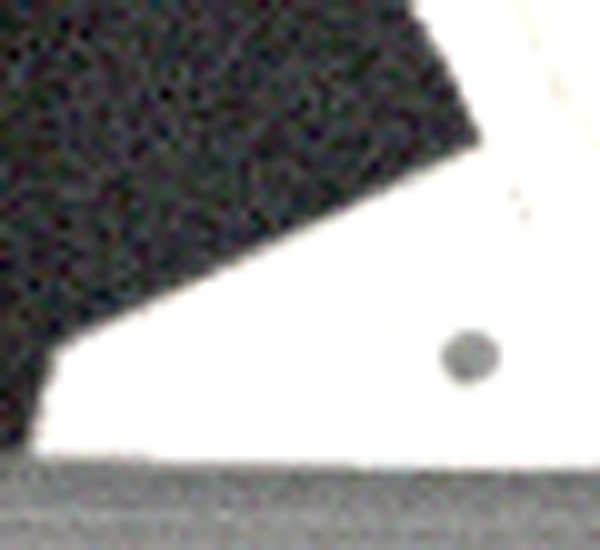

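View pics/s11.png

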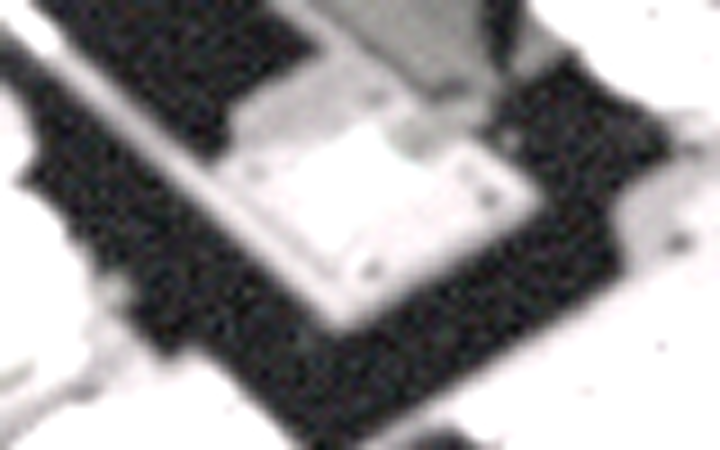

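The holder's rear bottom edge measures stage x ≈ -10.8, while the paddle's back edge, used as a check, reads about 1 mm low. So the holder is home, and I release the clip.

>>> {"method": "jog_arm", "body": {
  "deltas": [-3, -0.5, -1, 0, 0, 0, 0.58, -4, 0, 0, 0, 0, 0, 0.58, -6, 0, 0, 0, 0, 0, 0.58, -15, 0, 0, 0, 0, 0, 0.58, -30, 0, 0, 0, 0, 0, 0.58, -40, 0, 0, 0, 0, 0, 0.58, -40, 0, 0, 0, 0, 0, 0.58, 0, 0, 0, 0, 0, 0, 0.58]
}}

```text
t: 9.0
eef_pos: [499.1, 45.6, 388.7]
tcp_rot: [-2.661, 1.554, -3.073]
ft_force: [-0.1, -0.2, -0.6]
opening: 0.575
```

>>> {"method": "jog_arm", "body": {
  "deltas": [0, 30, -20, 0, 0, 0, 0.58, 0, 40, -20, 0, 0, 0, 0.58, 0, 40, -20, 0, 0, 0, 0.58, 0, 40, -20, 0, 0, 0, 0.58, 0, 40, -20, 0, 0, 0, 0.58, 0, 0, 0, 0, 0, 0, 0.58]
}}

```text
t: 9.75
eef_pos: [481.9, 265.4, 384.0]
tcp_rot: [-2.569, 1.547, -2.983]
ft_force: [-0.4, -0.2, -0.5]
opening: 0.579
```

```bash
python3 -c "
from st import *
stp()
c=cam('top'); pic(c['image'],'t12.png',(240,140,460,310),3.5); pic(np.clip(c['image']*1.5,0,255).astype(np.uint8),'t12b.png',(285,205,375,300),6)
c=cam('scene'); pic(c['image'],'s12.png',(220,130,380,250),5)"
```

```text
t 9.75 eef [481.9 265.4 384. ] F [-0.4 -0.2 -0.5] open 0.579
M [[-0.024, 0.402, 0.915], [-0.004, 0.915, -0.403], [-1.0, -0.013, -0.02]]
push corner [-24.6 218.7 194.2] paddle ctr [ -8.2 274.2 193.6] paddle v-ends [-17.2 278.7 193.8] [  0.7 269.8 193.4]
tool dir of stage x: [-0.024  0.445  0.895] stage y: [-0.003  0.895 -0.445]
```

View pics/t12b.png

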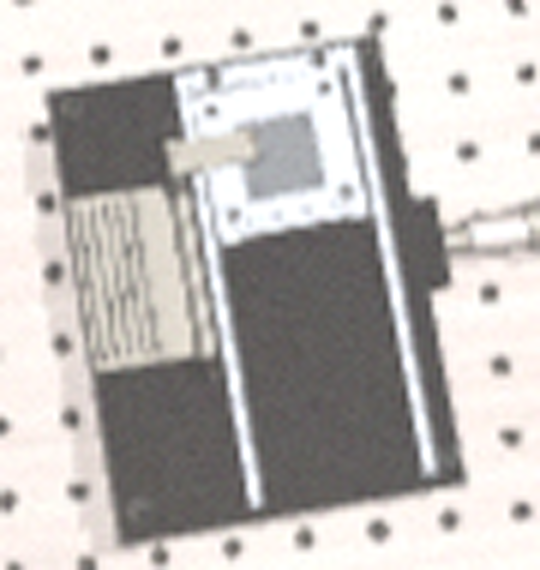

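View pics/s12.png

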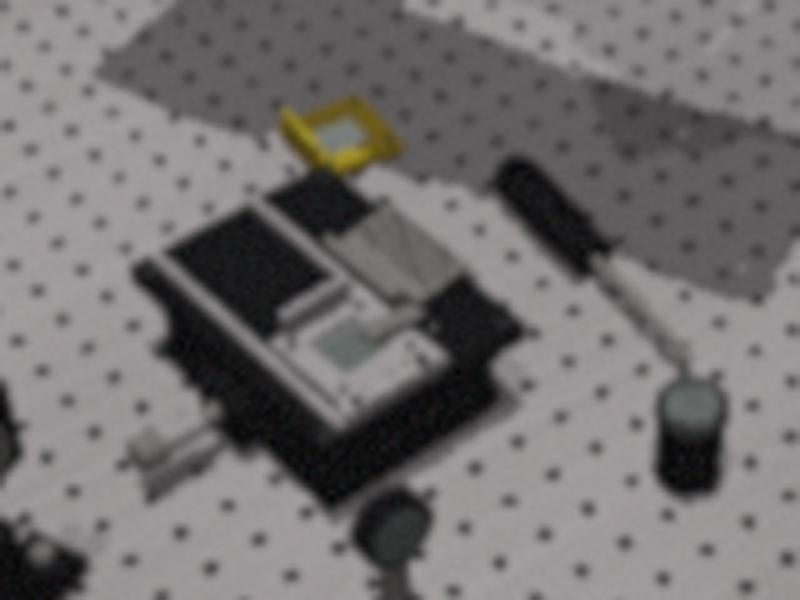

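```bash
python3 -c "
from st import *
c=cam('top'); th=.047; Q=np.array([[np.cos(th),-np.sin(th)],[np.sin(th),np.cos(th)]])
for n,p,z in [('rearL',(228,243),72),('rearR',(370,216),72),('rearL',(228,243),50),('rearR',(370,216),50),('screwFL',(211,112),58),('screwFR',(324,88),58),('screwBL',(233,215),58),('screwBR',(346,190),58),('padBL',(97,370),63),('deckFL',(48,93),50),('deckBL',(118,545),50)]:
    w=onplane(c,'top',(p[0]/6+285-.4,p[1]/6+205-.4),z); print(n,z,(Q.T@(w[:2]-[510.4,18.1])).round(1))
"
```

```text
rearL 72 [-13.4  22.9]
rearR 72 [-12.6 -23.6]
rearL 50 [-11.4  22.1]
rearR 50 [-10.6 -25.8]
screwFL 58 [31.4 20.5]
screwFR 58 [ 32.9 -17.8]
screwBL 58 [-3.4 19.2]
screwBR 58 [ -1.6 -18.8]
padBL 63 [-45.5  71.1]
deckFL 50 [48.1 72.9]
deckBL 50 [-100.7   73.8]
```

```bash
python3 -c "
from cell import env
print(env.state()['qvel'].round(3)); print(env.job_done())"
```

```text
[-0.017 -0.008 -0.002  0.003  0.001 -0.002]
the job is handed in; nothing more can be done
None
```

The holder is loaded against the end stop, the clip has been released onto it, and the job is handed in. The arm finished moving at 9.75 s of the 32 s; no verdict is reported.

**What I did:** I pressed the paddle to about its stop with one fingertip (about 8–13 N). With the other I pushed the holder by its tab until the pusher stalled at stage x ≈ -11 mm and the force rose to about 20 N. I then backed the pusher off the tab with the paddle still held, and lifted straight up.

**Last checks:**
- **Position:** the four holder screws centre at stage x ≈ 14.8 mm in the top view (home is 15). The rear edge reads about -11 mm (home is -10), within the roughly 1–2 mm camera error.
- **Clamp:** the images show the nose over the holder and the paddle raised. I could not measure the clip angle or the clamp force.
- **Surroundings:** the bystanders in view look as they did at the start, though I did not measure them. The fingers are well clear of everything.

**Small deviations:** the paddle rose about 1.5 mm while I backed off the tab (about 0.26 rad by my estimate, still above the limit), with the holder already home. The tool also tilted by up to 0.024 rad.

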